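Press the mounted specimen home in its snap-in holder

ROBOT

A 7-joint arm with a two-finger parallel gripper is mounted at the origin on the work surface. World frame = base frame: x ahead of the robot, y to its left, z up, the work surface at z = 0. Lengths are in mm, angles in rad, forces in N, time in s.
With the tool pointing down it reaches from about 425 to 950 mm from the base axis. Payload 4.7 kg.
Tool frame: the origin (TCP) lies midway between the tips of the shut fingers; the grasp point (between the pads) lies 19 mm behind it; z points along the fingers, y is the line along which they close (so a half turn about z gives the same grasp; the last joint's range is limited). The gripper opens to 85 mm and grips with 20 to 120 N. Pads are 22 mm wide; open, the fingers measure 114 mm over their backs; the gripper's body (76 mm by 85 mm) begins 54 mm behind the grasp point. The pads swing forward as they close: fully open they stand 13 mm farther back than shut.
Start: joints at [1.314, 0.469, -0.049, 1.532, 0.024, 1.141, -0.082], TCP at [152.485, -657.569, 231.335] pointing down, gripper open.
Joint ranges: [-2.59, 2.59], [-0.33, 1.99], [-1.39, 1.29], [0.1, 2.45], [-1.04, 4.18], [0.21, 1.99], [-2.66, 2.66]. Speed limits (rad/s): [2.57, 2.57, 3.14, 3.14, 3.14, 3.14, 3.14].

INTERFACE

Orientations are given as a rotation vector (axis times angle).
In Python, from plant import sensors, eyes, env gives the robot as it stands.
- The arm moves only by the shell command python3 -m inch 'ROWS' [OPENING] [FORCE]. ROWS is JSON, a list of rows, each a list of 6 numbers: the shift along the tool's x, y, z in mm, then the turn, a rotation vector about the tool's x, y, z in rad. In form: [[dx, dy, dz, ax, ay, az], ...]. A call has 1 to 10 rows; each row shifts and turns the commanded pose from where the row before left it, along the tool's axes as they then stand; what a row does not reach is not made up. A row lasts 1/12 s, in which the tool goes at most 41.7 mm and 7.16 degrees, less where a joint would pass 70% of its speed; a pose out of reach is approached as far as the arm can. A call is refused whole if a number of a shift passes 41.7 or a number of a turn 0.125, either way. A call with a gripper value outside its range is refused whole. OPENING is the finger opening in mm, from 0 to 85.4, set as the call begins (- or left out, the last holds). The fingers move at their own pace and stop on an object; FORCE is the grip in N (left out, the last holds). Time passes only in rows, so rows that do not move let the fingers close. It gives the time, the measured TCP pose, the force, the opening and the grip force at its end, in the units of the state.
- sensors.read_state(): the state, without advancing time (a new reading comes with each control period).
- eyes.snapshot(name): name is "side" or "top"; returns the picture (400x640x3 uint8, red, green, blue); there is no depth.
- eyes.camera_model(name): a dict with "fx", "fy", "cx", "cy" (pixels), "dist_coeffs" ([k1, k2, p1, p2, k3] as OpenCV has them; the pictures are not rectified), "cam_to_world" (4x4, takes a point from camera to world coordinates). Camera axes: x right, y down, z forward; pixel columns grow to the right and rows downward; lengths in mm; the calibration is good to about 2 mm. A picture is of the moment at which its call begins. camera_model takes no time and is no camera call.
- env.sign_off(): hands the job in; it is judged then, once.
The state is a dict: "time": time; "joint_pos": joint angles; "joint_velocities": joint speeds; "tau": joint torques, N m; "position": TCP position; "ee_rot": TCP orientation; "ft_force": force on the tool from outside, world axes, zero at the start; "ft_torque": the same for the moment, N m; "width": finger opening in mm; "gripper_force": force on a finger pad.
Only numpy, scipy, OpenCV 4.12 (cv2) and the standard library are available. Lean on these libraries where they do the work, as an engineer would, in place of code of your own. Each camera call takes 0.05 s, during which the arm holds its last target. There are 200 camera calls.

TASK

Take the hand press out of its wooden rest and use its flat steel foot to push the black specimen squarely down, on its middle, against the spring of its holder, until it bottoms out flat on the block and all three spring plungers have snapped over its top edge; bed it there with a steady push of about 20 N for a second (at least 15 N, and never more than 25 N at any time), so that it stays down. Do not push the specimen with the gripper itself. Then stand the hand press upright back in the hole of its rest and let go; leave the mug, the jar and the small spare mount alone.

Things in the scene. Friction and masses are not known exactly. Their poses are not given: they have to be found in the camera images.
- holder: Specimen holder, fixed: aluminium block 100 x 100 x 30 mm; a 28 mm hole in its top holds the sprung plate. Three steel posts, tops 66 mm over the bench, 36 to 48 mm from the holder's axis, 20 mm wide, 120 degrees apart, the first along the holder's +x; each carries a spring plunger pointing at the axis. Origin: middle of its underside, on the bench; z up.
- specimen: Specimen to press: loose black resin cylinder, 40 mm across, 20 mm high, small steel rectangle in its top. Starts centred between the plungers on the sprung plate, underside 40 mm over the bench (10 mm above the block), top 60. Home: underside on the block, top 50; once caught it rises again 1 mm at most. Pressed slanted or off its middle it can rock. Origin: middle of underside, z up.
- press: Hand press: steel disc foot 24 mm across, 10 mm thick, a 12 mm stem, and a grey square handle 24 x 24 mm from 42 to 92 mm above the foot's face, flat sides normal to its x and y. 0.13 to 0.23 kg. Loose; starts upright in the rest. Origin: middle of the foot's flat underside, z up along the handle.
- rest: Rest of the hand press, fixed to the bench: a wooden block 64 x 64 x 20 mm with one round blind hole of 31 mm diameter, 12 mm deep (floor 8 mm over the bench), in the middle of its top. Origin: middle of its underside, on the bench, z up.
- platen (a joint): Sprung steel plate, 24 mm across, under the specimen: 0 = fully up, 0.010 m = fully down. Spring 5 N up, 9 N down; pressing takes about 5 to 9 N, drops to 1 to 3 N over the last 3 mm as the plungers snap over, then at the stop climbs steeply (about 5 N per mm of arm travel). The foot must be within 3 mm of the holder's axis or it holds a plunger back.
- plunger_a (a joint): Spring plunger with a round 10 mm steel nose on the post along the holder's +x, its centre 55.5 mm over the bench: 0 = pushed back against the specimen's side (nose tip 20 mm from the holder's axis); about -0.0045 m = sprung inwards over the specimen's top edge (tip 15.5 mm from the axis), specimen caught. Spring 1.5 to 3 N.
- plunger_b (a joint): Spring plunger with a round 10 mm steel nose on the post 120 degrees anticlockwise, seen from above, from plunger_a, its centre 55.5 mm over the bench: 0 = pushed back against the specimen's side (nose tip 20 mm from the holder's axis); about -0.0045 m = sprung inwards over the specimen's top edge (tip 15.5 mm from the axis), specimen caught. Spring 1.5 to 3 N.
- plunger_c (a joint): Spring plunger with a round 10 mm steel nose on the post 240 degrees anticlockwise from plunger_a, its centre 55.5 mm over the bench: 0 = pushed back against the specimen's side (nose tip 20 mm from the holder's axis); about -0.0045 m = sprung inwards over the specimen's top edge (tip 15.5 mm from the axis), specimen caught. Spring 1.5 to 3 N.
- mug: Bystander: white mug, 76 mm in diameter, 85 mm high, standing beyond the work. Origin: middle of its underside.
- jar: Bystander: closed glass jar, 60 mm in diameter, 75 mm high. Origin: middle of its underside.
- spare_mount: Bystander: a smaller black resin cylinder lying apart on the bench, 30 mm in diameter, 18 mm high, with a round copper spot. Origin: middle of its underside.
Mind the look-alikes: they are no part of the job. What is shaped like the specimen but white is not meant. There is more than one size of the press; the job needs the smaller.

How it is judged:
By the outcome, as a careful person would: the job done as asked, in the order asked, and still so for the second after the job is handed in, with the robot touching nothing.
It also fails if it takes over 61 s, if anything falls off the work surface, if the arm or the gripper's body presses on something with over 40 N, if the wrist force passes 120 N, or if a joint passes its speed limit or range.

## Working session

There is one attempt and no reset: what is moved stays moved. The work goes in short steps, Python scripts to look and compute and a shell command to move; the robot and the scene stay as the last step left them, time stands still between calls to the robot, and variables do not carry over. Pictures are saved under pics/ and viewed, at most 10 in all, crops included, and the job is handed in when it is done.

```bash
ls; mkdir -p pics; python3 - <<'E'
from plant import sensors, eyes
import cv2,numpy as np
for n in("side","top"):
    cv2.imwrite(f"pics/{n}0.png",eyes.snapshot(n)[:,:,::-1]); m=eyes.camera_model(n)
    print(n,m['fx'],m['cx'],m['cy'],m['dist_coeffs'],np.round(m['cam_to_world'],3).tolist())
s=sensors.read_state(); print({k:np.round(v,3).tolist() for k,v in s.items()})
E
```

```text
pics
side 390.8595621104696 316.4013757153572 201.4676308030632 [-0.07686881  0.          0.          0.          0.        ] [[-0.948, -0.16, 0.274, 359.667], [-0.317, 0.496, -0.809, 767.476], [-0.006, -0.854, -0.521, 562.245], [0.0, 0.0, 0.0, 1.0]]
top 516.97751814585 318.2206814594643 204.06932825446205 [-0.14908978  0.          0.          0.          0.        ] [[-0.006, -0.983, 0.182, 471.967], [-1.0, 0.002, -0.023, 20.745], [0.022, -0.182, -0.983, 973.921], [0.0, 0.0, 0.0, 1.0]]
{'time': 0.1, 'joint_pos': [1.314, 0.469, -0.049, 1.534, 0.024, 1.141, -0.082], 'joint_velocities': [0.0, -0.004, 0.002, -0.003, -0.0, -0.001, -0.0], 'tau': [0.001, -51.151, -0.047, -23.839, 0.011, 0.004, -0.0], 'position': [152.354, -657.043, 230.352], 'ee_rot': [-3.119, -0.357, 0.0], 'ft_force': [-1.279, 0.208, -0.368], 'ft_torque': [0.036, -0.006, -0.021], 'gripper_force': 0.0, 'width': 85.48}
```

View pics/side0.png

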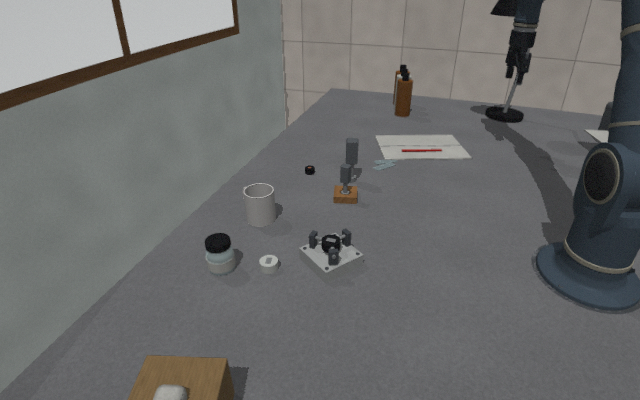

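View pics/top0.png

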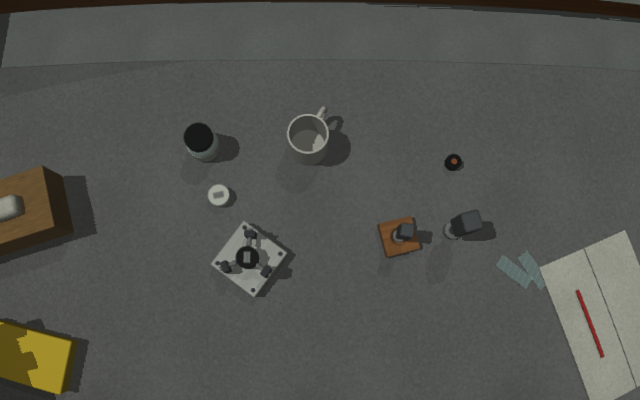

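The top picture shows two press-like tools: the small press in the rest (402,235) and a larger one standing on the bench (465,223). Three things look like the specimen: the black cylinder in the holder (247,258), a white one (218,195) and the spare mount with a copper spot (453,162). I choose the press in the rest and the black specimen in the holder, and check both in close crops.

```bash
python3 - <<'E'
import cv2,numpy as np
t=cv2.imread("pics/top0.png");s=cv2.imread("pics/side0.png")
def c(i,x,y,w,h,W,H):
    o=cv2.resize(i[y:y+h,x:x+w],(W,H),interpolation=cv2.INTER_CUBIC)
    o=cv2.convertScaleAbs(o,alpha=1.5)
    f=W/w
    for k in range(0,w,10): cv2.line(o,(int(k*f),0),(int(k*f),6),(0,255,255),1)
    for k in range(0,h,10): cv2.line(o,(0,int(k*f)),(6,int(k*f)),(0,255,255),1)
    return o
a=np.vstack([np.hstack([c(t,205,215,90,90,400,400),c(t,370,205,90,90,400,400)]),
 np.hstack([c(s,290,220,80,40,400,200),c(s,310,170,80,40,400,200)])])
cv2.imwrite("pics/crop0.png",a)
E
```

```text
(no output)
```

View pics/crop0.png

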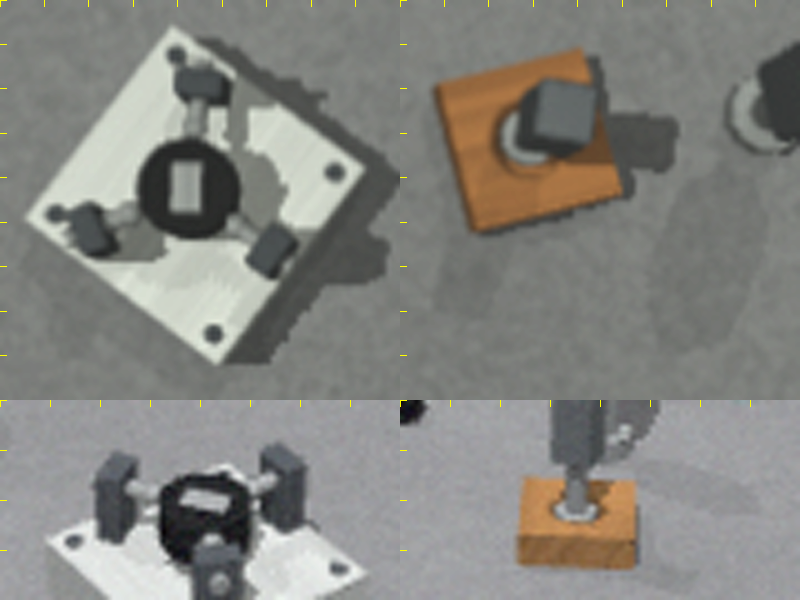

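The crop confirms the choice: black specimen with a steel rectangle between three plungers, and the small press with its foot in the rest's hole. I now compute poses from the corner pixels.

```bash
cat > h.py <<'E'
import cv2,numpy as np
from plant import eyes,sensors
from scipy.spatial.transform import Rotation as R
def ray(n,p):
    m=eyes.camera_model(n);K=np.array([[m['fx'],0,m['cx']],[0,m['fy'],m['cy']],[0,0,1.]])
    q=cv2.undistortPoints(np.array(p,float).reshape(-1,1,2),K,np.array(m['dist_coeffs'])).reshape(-1,2)
    T=np.array(m['cam_to_world']);return T[:3,3],np.c_[q,np.ones(len(q))]@T[:3,:3].T
def onz(n,p,z):
    c,d=ray(n,p);return c+d*((z-c[2])/d[:,2])[:,None]
def proj(n,P):
    m=eyes.camera_model(n);K=np.array([[m['fx'],0,m['cx']],[0,m['fy'],m['cy']],[0,0,1.]])
    T=np.linalg.inv(np.array(m['cam_to_world']))
    return cv2.projectPoints(np.array(P,float).reshape(-1,1,3),cv2.Rodrigues(T[:3,:3])[0],T[:3,3],K,np.array(m['dist_coeffs']))[0].reshape(-1,2)
def crop(p,x,y,f): return (np.array(p,float)+.5)/f-.5+[x,y]
E
python3 - <<'E'
from h import *
f=400/90
def sq(C):
    print(np.round(C,1).tolist(),'mean',np.round(C.mean(0),1),'sides',np.round(np.linalg.norm(C-np.roll(C,-1,0),axis=1),1))
    d=np.roll(C,-1,0)-C; print('yaw',np.degrees(np.arctan2(d[:,1],d[:,0]))%90)
sq(onz('top',crop([(172,25),(367,170),(218,365),(25,217)],205,215,f),30))
print('spec',onz('top',crop([(188,187),(137,187),(240,187),(188,138),(188,240)],205,215,f),60))
sq(onz('top',crop([(35,86),(183,48),(222,192),(72,231)],370,205,f),20))
print('post tops',onz('top',crop([(205,80),(93,222),(273,243)],205,215,f),66))
print('handle top',onz('top',crop([(165,105)],370,205,f),100))
# side crop: scale 5
print('side spec',onz('side',crop([(205,500-400)],290,220,5),60), 'side block left/right corners',onz('side',crop([(47,140),(368,173)],290,220,5),30))
print('side rest top corners',onz('side',crop([(118,135),(235,137),(235,80),(123,78)],310,170,5),20))
t=cv2.imread("pics/top0.png");s=cv2.imread("pics/side0.png")
a=cv2.resize(t[210:250,385:425],(480,480),interpolation=cv2.INTER_CUBIC);b=cv2.resize(s[155:205,325:365],(384,480),interpolation=cv2.INTER_CUBIC)
cv2.imwrite("pics/crop1.png",cv2.convertScaleAbs(np.hstack([a,b])[:,:800],alpha=1.8))
E
```

```text
[[616.6, 137.0, 30.0], [556.1, 55.7, 30.0], [476.8, 116.1, 30.0], [536.8, 196.3, 30.0]] mean [546.6 126.3  30. ] sides [101.3  99.7 100.2  99.4]
yaw [53.38013023 52.74852478 53.17657997 53.36015467]
spec [[546.78729849 125.82952681  60.        ]
 [546.78111703 146.18623924  60.        ]
 [546.77899476 105.11062257  60.        ]
 [566.35537215 126.12709604  60.        ]
 [525.74899601 125.52934734  60.        ]]
[[610.4, -112.5, 20.0], [626.4, -176.3, 20.0], [565.0, -190.7, 20.0], [549.2, -126.6, 20.0]] mean [ 587.7 -151.5   20. ] sides [65.7 63.1 66.  62.8]
yaw [14.09196656 13.21726984 13.86160488 12.91742387]
post tops [[588.89712883 119.0275161   66.        ]
 [532.44245166 162.56141265  66.        ]
 [524.20682225  91.31538003  66.        ]]
handle top [[ 591.1377619  -151.85368337  100.        ]]
side spec [[545.34056307 125.92851718  60.        ]] side block left/right corners [[613.97960352 136.92791112  30.        ]
 [474.99924284 115.8501277   30.        ]]
side rest top corners [[ 609.07450366 -112.88281205   20.        ]
 [ 548.0334815  -130.35873576   20.        ]
 [ 562.87464702 -192.46893133   20.        ]
 [ 624.36215073 -175.08575243   20.        ]]
```

View pics/crop1.png

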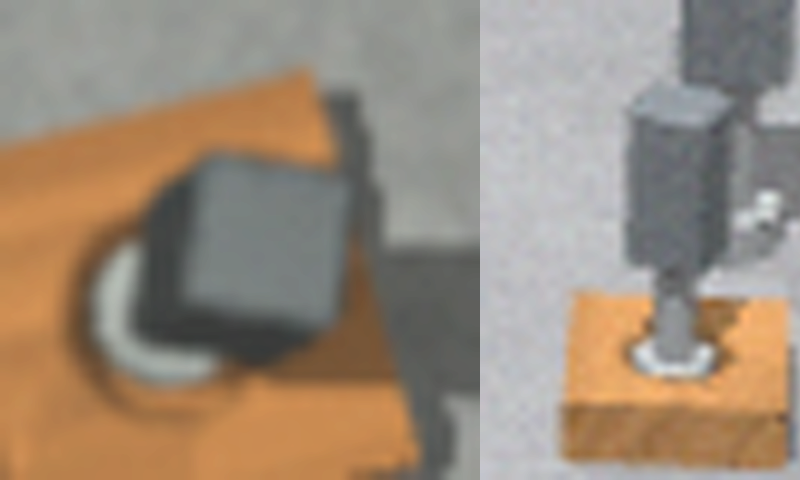

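```bash
python3 - <<'E'
from h import *
C=onz('top',crop([(210,155),(348,178),(328,325),(190,312)],385,210,12),100)
d=np.roll(C,-1,0)-C
print(np.round(C,1).tolist(),C.mean(0),np.linalg.norm(d,axis=1),np.degrees(np.arctan2(d[:,1],d[:,0]))%90)
P=crop([(628,115),(660,130),(733,100),(640,88)],325,155,9.6)-[50,0]
print('side handle top',onz('side',P,100))
print('side foot ring z18',onz('side',crop([(674-480,357)],325,155,9.6),18),'top foot left edge',onz('top',crop([(92,300)],385,210,12),18))
print('bottle, lamp base',onz('side',[(403,115),(503,114),(350,183)],0),'big press foot',onz('top',[(453,230)],5), onz('top',[(470,222)],130))
s=sensors.read_state();print('proj tcp',proj('side',[s['position'],s['position']+[0,0,150]]))
r=R.from_rotvec(s['ee_rot']).as_matrix();print(r)
E
```

```text
[[601.2, -144.0, 100.0], [597.8, -164.0, 100.0], [576.6, -160.3, 100.0], [578.6, -140.4, 100.0]] [ 588.53450222 -152.16265804  100.        ] [20.24804738 21.54053331 20.0139917  22.94462911] [80.23997867 80.1313273  84.25934481 80.8453797 ]
side handle top [[ 599.35023238 -139.15663082  100.        ]
 [ 588.48407474 -132.89172822  100.        ]
 [ 573.95327251 -157.28116363  100.        ]
 [ 600.71450601 -156.69054034  100.        ]]
side foot ring z18 [[ 586.82320055 -151.51535943   18.        ]] top foot left edge [[ 590.55027037 -140.07984742   18.        ]]
bottle, lamp base [[  524.77357609  -910.33016012     0.        ]
 [   97.56897681 -1077.01466524     0.        ]
 [  592.90954322  -237.42318688     0.        ]] big press foot [[ 600.12143452 -260.73460745    5.        ]] [[ 596.94608013 -254.56410771  130.        ]]
proj tcp [[511.2292317   84.75411013]
 [521.60056191  37.8824213 ]]
[[ 9.74155527e-01  2.25877878e-01 -4.39902451e-04]
 [ 2.25878303e-01 -9.74153998e-01  1.72627736e-03]
 [-3.86048654e-05 -1.78102705e-03 -9.99998413e-01]]
```

Press handle is at about (588.5,-152) with faces at -9°/81°, matching the rest centre (587.7,-151.5). The larger press stands about 105 mm towards -y. I turn the tool 22° and travel over high.

```bash
python3 -m inch '[[0,0,0,0,0,0.096],[0,0,0,0,0,0.096],[0,0,0,0,0,0.096],[0,0,0,0,0,0.096],[20.7,-33.4,0,0,0,0],[20.7,-33.4,0,0,0,0],[20.7,-33.4,0,0,0,0],[20.7,-33.4,0,0,0,0],[20.7,-33.4,0,0,0,0],[20.7,-33.4,0,0,0,0]]' 60 30
python3 -m inch '[[20.7,-33.4,0,0,0,0],[20.7,-33.4,0,0,0,0],[20.7,-33.4,0,0,0,0],[20.7,-33.4,0,0,0,0],[20.7,-33.4,0,0,0,0],[20.7,-33.4,0,0,0,0],[20.7,-33.4,0,0,0,0],[20.7,-33.4,0,0,0,0],[20.7,-33.4,0,0,0,0],[20.7,-33.4,0,0,0,0]]'
cat >> h.py <<'E'
def go(P,yaw=-9,z=None):
    "print state and the tool-axes shift to TCP target P and the turn to tool-down at yaw (deg)"
    s=sensors.read_state();r=R.from_rotvec(s['ee_rot'])
    T=R.from_euler('z',yaw,degrees=True)*R.from_euler('x',180,degrees=True)
    print('t',round(s['time'],2),'p',np.round(s['position'],1),'F',np.round(s['ft_force'],1),'w',round(s['width'],1),'g',round(s['gripper_force'],1))
    print('shift',np.round(r.inv().apply(np.array(P)-s['position']),2),'turn',np.round((r.inv()*T).as_rotvec(),4))
E
python3 -c "
from h import *;go([588.3,-152,120])"
```

```text
time: 0.93
position: [307.1, -477.1, 231.0]
ee_rot: [-3.132, 0.245, 0.001]
ft_force: [1.4, -0.7, -0.4]
width: 60.0
gripper_force: 0.0
time: 1.77
position: [563.4, -179.6, 231.0]
ee_rot: [3.132, -0.245, -0.001]
ft_force: [0.8, 0.3, 0.7]
width: 59.9
gripper_force: 0.0
t 1.77 p [ 563.4 -179.6  231. ] F [0.8 0.3 0.7] w 59.9 g 0.0
shift [ 20.33 -31.1  111.02] turn [0.0001 0.0006 0.0008]
```

```bash
python3 -m inch '[[20.3,-31.1,0,0,0,0],[0,0,37,0,0,0],[0,0,37,0,0,0],[0,0,37,0,0,0],[0,0,0,0,0,0],[0,0,0,0,0,0]]'
python3 - <<'E'
from h import *
go([588.3,-152,56])
i=eyes.snapshot('side')[:,:,::-1];j=eyes.snapshot('top')[:,:,::-1]
a=cv2.resize(i[100:210,300:400],(500,550),interpolation=cv2.INTER_CUBIC);b=cv2.resize(j[180:290,380:440],(300,550),interpolation=cv2.INTER_CUBIC)
cv2.imwrite('pics/hov.png',cv2.convertScaleAbs(np.hstack([a,b]),alpha=1.5))
E
```

```text
time: 2.27
position: [586.2, -153.4, 118.7]
ee_rot: [-3.131, 0.245, 0.008]
ft_force: [-0.0, -0.7, 1.7]
width: 60.3
gripper_force: 0.0
t 2.27 p [ 586.2 -153.4  118.7] F [-0.  -0.7  1.7] w 60.3 g 0.0
shift [ 2.14 -1.69 62.65] turn [-0.0003  0.0049  0.0008]
```

View pics/hov.png

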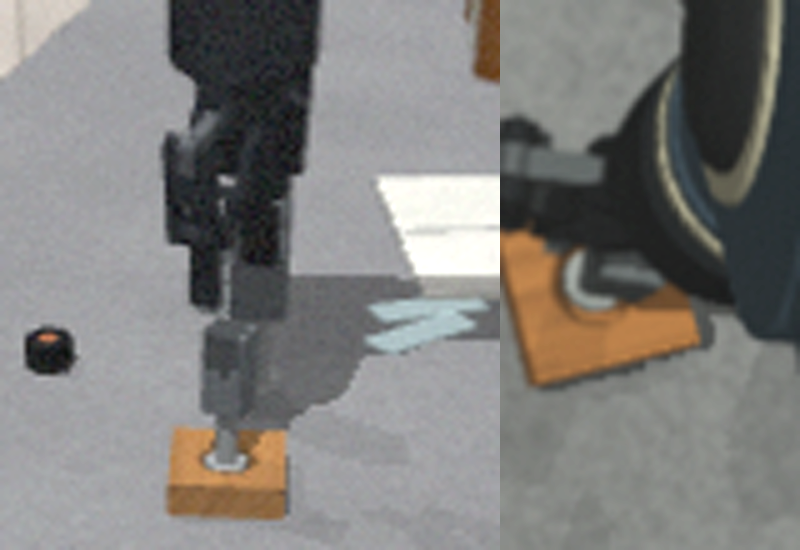

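The +y fingertip at (205,305) hangs just in front of the handle (228,330), and the gripper is in line. The larger press stands clear behind at (260,290). Down to the handle's middle.

```bash
python3 -m inch '[[2.1,-1.7,0,0,0.005,0],[0,0,20,0,0,0],[0,0,20,0,0,0],[0,0,22,0,0,0],[0,0,0,0,0,0],[0,0,0,0,0,0]]'
python3 -c "
from h import *;go([588.3,-152,56])"
```

```text
time: 2.87
position: [590.9, -152.5, 59.4]
ee_rot: [3.131, -0.245, 0.009]
ft_force: [-0.4, -0.2, 0.1]
width: 59.6
gripper_force: 0.0
t 2.87 p [ 590.9 -152.5   59.4] F [-0.4 -0.2  0.1] w 59.6 g 0.0
shift [-2.62 -0.06  3.39] turn [ 0.0001 -0.0061  0.0007]
```

```bash
python3 -m inch '[[0,0,0,0,0,0],[0,0,0,0,0,0],[0,0,0,0,0,0]]' >/dev/null
python3 -c "
from h import *;go([588.3,-152,56])"
```

```text
t 3.12 p [ 591.5 -152.6   60.2] F [-0.1  0.   0.2] w 59.9 g 0.0
shift [-3.29 -0.06  4.14] turn [ 0.0003 -0.0083  0.0007]
```

```bash
python3 -m inch '[[-3.3,0,4,0,-0.008,0],[0,0,0,0,0,0],[0,0,0,0,0,0],[0,0,0,0,0,0],[0,0,0,0,0,0]]' >/dev/null
python3 -c "
from h import *;go([588.3,-152,56])"
python3 -m inch '[[0,0,0,0,0,0],[0,0,0,0,0,0],[0,0,0,0,0,0],[0,0,0,0,0,0],[0,0,0,0,0,0],[0,0,0,0,0,0],[0,0,0,0,0,0],[0,0,0,0,0,0],[0,0,0,0,0,0],[0,0,0,0,0,0]]' 0 70
python3 -c "
from h import *;go([588.3,-152,56])"
```

```text
t 3.53 p [ 587.1 -151.8   54.3] F [0.1 0.8 0.3] w 60.0 g 0.0
shift [ 1.2  -0.01 -1.72] turn [0.     0.003  0.0009]
time: 4.37
position: [587.2, -151.9, 54.4]
ee_rot: [-3.132, 0.245, 0.004]
ft_force: [-0.1, 0.4, 0.1]
width: 23.2
gripper_force: 68.4
t 4.37 p [ 587.2 -151.9   54.4] F [-0.1  0.4  0.1] w 23.2 g 68.4
shift [ 1.14 -0.08 -1.64] turn [0.0001 0.0028 0.0008]
```

```bash
python3 -m inch '[[0,0,-10,0,0,0],[0,0,-20,0,0,0],[0,0,-30,0,0,0],[0,0,-30,0,0,0],[0,0,-15,0,0,0],[0,0,0,0,0,0],[0,0,0,0,0,0]]'
python3 -m inch '[[-5.4,-16.5,0,0,0,0],[-10.4,-33,0,0,0,0],[-10.4,-33,0,0,0,0],[-10.4,-33,0,0,0,0],[-10.4,-33,0,0,0,0],[-10.4,-33,0,0,0,0],[-10.4,-33,0,0,0,0],[-10.4,-33,0,0,0,0],[-5,-20,0,0,0,0],[0,0,0,0,0,0]]' >/dev/null
python3 -m inch '[[0,0,0,0,0,0],[0,0,0,0,0,0],[0,0,0,0,0,0],[0,0,0,0,0,0]]' >/dev/null
python3 -c "
from h import *;go([546.6,126.3,134])"
```

```text
time: 4.95
position: [587.4, -151.9, 160.0]
ee_rot: [3.132, -0.245, -0.003]
ft_force: [0.2, 0.1, -2.6]
width: 23.3
gripper_force: 68.6
t 6.12 p [546.8 123.4 158.9] F [-0.5  0.2 -0.9] w 23.2 g 68.8
shift [-0.58 -2.81 24.91] turn [ 0.0011  0.0038 -0.0018]
```

```bash
python3 -m inch '[[-0.6,-2.8,15,0.001,0.004,-0.002],[0,0,15,0,0,0],[0,0,10,0,0,0],[0,0,0,0,0,0],[0,0,0,0,0,0],[0,0,0,0,0,0],[0,0,0,0,0,0],[0,0,0,0,0,0],[0,0,0,0,0,0]]' >/dev/null
python3 - <<'E'
from h import *
go([546.6,126.3,116])
i=eyes.snapshot('side')[:,:,::-1];j=eyes.snapshot('top')[:,:,::-1]
cv2.imwrite('pics/s2.png',i);cv2.imwrite('pics/t2.png',j)
a=cv2.resize(i[190:265,290:375],(510,450),interpolation=cv2.INTER_CUBIC);b=cv2.resize(j[205:305,205:270],(290,450),interpolation=cv2.INTER_CUBIC)
cv2.imwrite('pics/h2.png',cv2.convertScaleAbs(np.hstack([a,b]),alpha=1.6))
E
```

```text
t 6.87 p [547.  128.3 120.2] F [-0.1  0.3 -1. ] w 23.3 g 68.8
shift [-0.11  2.03  4.15] turn [-0.0013 -0.0021  0.0028]
```

View pics/h2.png

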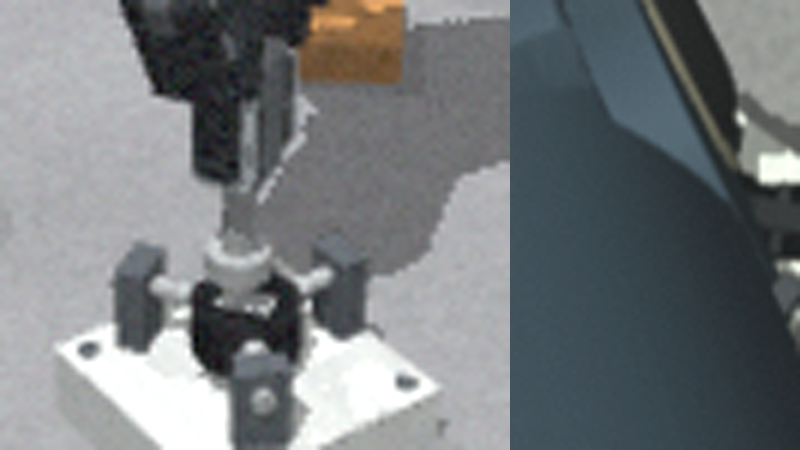

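```bash
cat >> h.py <<'E'
def circ(c,r,z):
    a=np.linspace(0,2*np.pi,90);return np.c_[c[0]+r*np.cos(a),c[1]+r*np.sin(a),0*a+z]
def overlay(img,foot,zf,hc,zs=60,box=(300,215,60,50),f=13):
    x,y,w,h=box;o=cv2.resize(img[y:y+h,x:x+w],None,fx=f,fy=f,interpolation=cv2.INTER_CUBIC);o=cv2.convertScaleAbs(o,alpha=1.6)
    for C,col in((circ(foot,12,zf),(0,255,0)),(circ(foot,12,zf+10),(0,255,0)),(circ(hc,20,zs),(0,0,255)),(circ(hc,20,zs-20),(0,0,255)),
      (np.array([[hc[0]+70.71*np.cos(np.radians(8.2+90*k)),hc[1]+70.71*np.sin(np.radians(8.2+90*k)),30] for k in range(5)]),(255,0,255))):
        p=(proj('side',C)-[x,y]+.5)*f-.5
        cv2.polylines(o,[p.round().astype(int)],False,col,1)
    return o
E
python3 - <<'E'
from h import *
i=cv2.imread('pics/s2.png')
# tool x dir
foot=np.array([547+1.2*.988,128.3-1.2*.156]);
cv2.imwrite('pics/ov.png',overlay(i,foot,73.8,(546.6,126.3))[:600,:800])
E
```

```text
(no output)
```

View pics/ov.png

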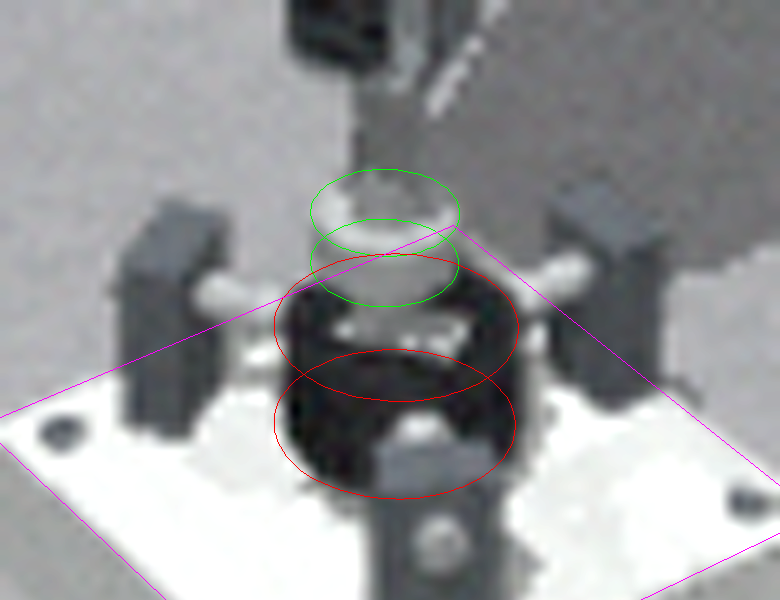

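Overlay: the foot (308–460, row 250) matches the model. The specimen (285–522) lies about 1 mm right of my drawn circle, so holder x is about 545.7. I shift and lower to just above the specimen, then recheck.

```bash
python3 -m inch '[[-2.2,2.5,5,-0.001,-0.003,0],[0,0,5,0,0,0],[0,0,0,0,0,0],[0,0,0,0,0,0],[0,0,0,0,0,0],[0,0,0,0,0,0],[0,0,0,0,0,0],[0,0,0,0,0,0],[0,0,0,0,0,0],[0,0,0,0,0,0]]' >/dev/null
python3 - <<'E'
from h import *
go([544.4,126.2,109])
s=sensors.read_state()['position']
i=eyes.snapshot('side')[:,:,::-1];cv2.imwrite('pics/s3.png',i)
cv2.imwrite('pics/ov3.png',overlay(i,(s[0]+1.2,s[1]-.2),s[2]-46.4,(545.7,126.2))[:600,:800])
E
```

```text
t 7.8 p [544.1 126.1 109.6] F [-0.   0.5 -2.3] w 23.3 g 68.8
shift [ 0.24 -0.15  0.61] turn [0.     0.0018 0.0029]
```

View pics/ov3.png

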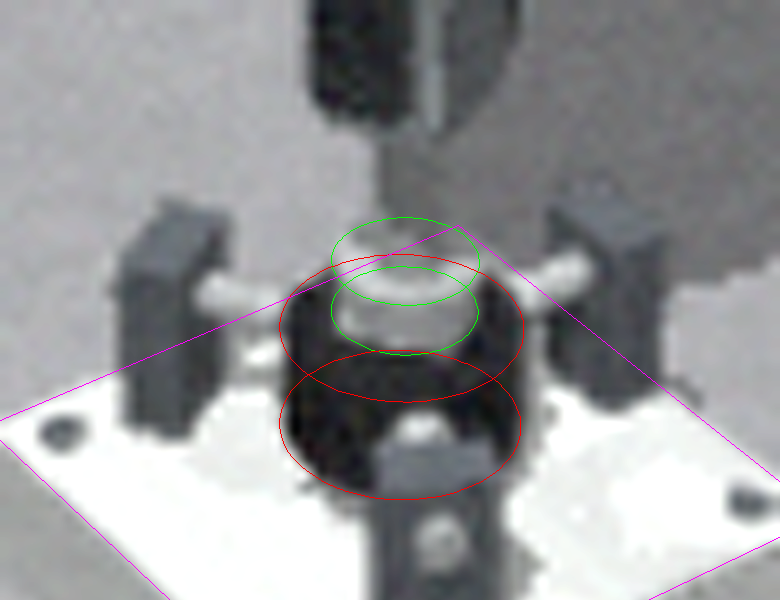

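Foot (330–483) and specimen (283–522) are concentric to about 0.5 mm, and the foot is about 3 mm above the specimen. I press slowly in small steps, watching force.

```bash
python3 -m inch '[[0,0,0.8,0,0,0],[0,0,0.8,0,0,0],[0,0,0.8,0,0,0],[0,0,0.8,0,0,0],[0,0,0.8,0,0,0],[0,0,0.8,0,0,0],[0,0,0,0,0,0],[0,0,0,0,0,0]]' | tr '\n' ' '; echo
python3 -c "
from h import *;go([544.4,126.2,109])"
```

```text
time: 8.52 position: [544.2, 126.1, 105.5] ee_rot: [3.132, -0.242, -0.003] ft_force: [-1.8, -1.1, 4.8] width: 23.2 gripper_force: 69.8 
t 8.52 p [544.2 126.1 105.5] F [-1.8 -1.1  4.8] w 23.2 g 69.8
shift [ 0.21 -0.09 -3.52] turn [0.0001 0.0016 0.0029]
```

```bash
python3 -m inch '[[0,0,0.8,0,0,0],[0,0,0.8,0,0,0],[0,0,0.8,0,0,0],[0,0,0.8,0,0,0],[0,0,0,0,0,0],[0,0,0,0,0,0]]' | tr '\n' ' '; echo
python3 -c "
from h import *;go([544.4,126.2,109])"
```

```text
time: 9.02 position: [544.2, 126.1, 102.4] ee_rot: [3.132, -0.242, -0.002] ft_force: [-1.9, -1.1, 5.9] width: 23.2 gripper_force: 70.0 
t 9.02 p [544.2 126.1 102.4] F [-1.9 -1.1  5.9] w 23.2 g 70.0
shift [ 0.15 -0.1  -6.62] turn [0.0001 0.0015 0.0028]
```

```bash
python3 -m inch '[[0,0,0.6,0,0,0],[0,0,0.6,0,0,0],[0,0,0.6,0,0,0],[0,0,0.6,0,0,0],[0,0,0.6,0,0,0],[0,0,0,0,0,0],[0,0,0,0,0,0]]' | tr '\n' ' '; echo
python3 -m inch '[[0,0,0.5,0,0,0],[0,0,0.5,0,0,0],[0,0,0.5,0,0,0],[0,0,0,0,0,0],[0,0,0,0,0,0]]' | tr '\n' ' '; echo
```

```text
time: 9.6 position: [544.2, 126.1, 98.8] ee_rot: [-3.132, 0.242, 0.003] ft_force: [-1.2, -0.9, 3.1] width: 23.4 gripper_force: 69.8 
time: 10.02 position: [544.2, 126.1, 97.2] ee_rot: [-3.132, 0.242, 0.003] ft_force: [-0.2, -0.3, 4.1] width: 23.4 gripper_force: 69.6
```

```bash
python3 -m inch '[[0,0,0.5,0,0,0],[0,0,0.5,0,0,0],[0,0,0,0,0,0],[0,0,0,0,0,0]]' | tr '\n' ' '; echo
```

```text
time: 10.35 position: [544.2, 126.1, 96.4] ee_rot: [-3.132, 0.242, 0.003] ft_force: [-1.5, -0.9, 6.1] width: 23.4 gripper_force: 69.9
```

```bash
python3 -m inch '[[0,0,0.5,0,0,0],[0,0,0.5,0,0,0],[0,0,0,0,0,0],[0,0,0,0,0,0]]' | tr '\n' ' '; echo
```

```text
time: 10.68 position: [544.2, 126.1, 96.3] ee_rot: [3.132, -0.242, -0.002] ft_force: [-4.5, -0.9, 11.8] width: 23.3 gripper_force: 70.8
```

```bash
python3 -m inch '[[0,0,0.4,0,0,0],[0,0,0.4,0,0,0],[0,0,0,0,0,0],[0,0,0,0,0,0],[0,0,0,0,0,0]]' | tr '\n' ' '; echo; python3 -c "
from h import *;go([544.4,126.2,109])"
```

```text
time: 11.1 position: [544.3, 126.1, 96.2] ee_rot: [3.132, -0.242, -0.002] ft_force: [-4.7, -1.8, 16.6] width: 23.1 gripper_force: 71.3 
t 11.1 p [544.3 126.1  96.2] F [-4.7 -1.8 16.6] w 23.1 g 71.3
shift [  0.07  -0.13 -12.78] turn [0.0005 0.0012 0.0027]
```

```bash
python3 -m inch '[[0,0,0.3,0,0,0],[0,0,0,0,0,0],[0,0,0,0,0,0],[0,0,0,0,0,0],[0,0,0,0,0,0],[0,0,0,0,0,0],[0,0,0,0,0,0],[0,0,0,0,0,0]]' | tr '\n' ' '; echo; python3 -m inch '[[0,0,0,0,0,0],[0,0,0,0,0,0],[0,0,0,0,0,0],[0,0,0,0,0,0],[0,0,0,0,0,0],[0,0,0,0,0,0],[0,0,0,0,0,0]]' | tr '\n' ' '
```

```text
time: 11.77 position: [544.3, 126.1, 96.2] ee_rot: [3.132, -0.242, -0.002] ft_force: [-5.9, -2.6, 19.1] width: 23.0 gripper_force: 71.5 
time: 12.35 position: [544.3, 126.1, 96.2] ee_rot: [3.132, -0.242, -0.002] ft_force: [-5.4, -2.6, 19.8] width: 23.2 gripper_force: 71.5
```

```bash
python3 -m inch '[[0,0,-1,0,0,0],[0,0,-1,0,0,0],[0,0,-1,0,0,0],[0,0,-2,0,0,0],[0,0,-5,0,0,0],[0,0,-15,0,0,0],[0,0,-25,0,0,0],[0,0,-15,0,0,0],[0,0,0,0,0,0],[0,0,0,0,0,0]]' | tr '\n' ' '; echo
python3 - <<'E'
from h import *
go([587.2,-151.9,155])
i=eyes.snapshot('side')[:,:,::-1];cv2.imwrite('pics/s4.png',i)
s=sensors.read_state()['position']
a=overlay(i,(s[0]+1.2,s[1]-.2),s[2]-46.4,(545.5,126.2),50,box=(300,190,60,75),f=8)
b=cv2.convertScaleAbs(cv2.resize(i[220:265,310:350],(320,360),interpolation=cv2.INTER_CUBIC),alpha=2)
b=cv2.copyMakeBorder(b,0,240,0,0,cv2.BORDER_CONSTANT)
cv2.imwrite('pics/ov4.png',np.hstack([a,b]))
E
```

```text
time: 13.18 position: [544.4, 126.1, 159.1] ee_rot: [-3.132, 0.242, 0.001] ft_force: [-1.0, 0.0, -1.8] width: 23.4 gripper_force: 69.0 
t 13.18 p [544.4 126.1 159.1] F [-1.   0.  -1.8] w 23.4 g 69.0
shift [ 84.99 268.12   3.92] turn [-0.0004  0.0008  0.0028]
```

View pics/ov4.png

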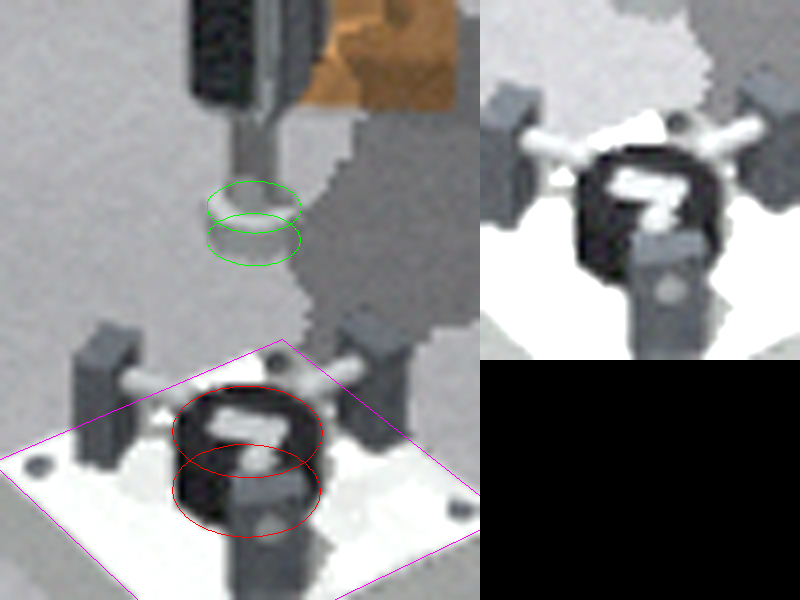

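Specimen is caught: its top fits the z = 50 circle (248,430), and all three noses reach over the edge at (195,393), (290,385) and (258,460). Press still upright in the grip with its foot at (253,240). I carry it back over the rest.

```bash
python3 -m inch '[[5,17,0,0,0,0],[10.5,33,0,0,0,0],[10.5,33,0,0,0,0],[10.5,33,0,0,0,0],[10.5,33,0,0,0,0],[10.5,33,0,0,0,0],[10.5,33,0,0,0,0],[10.5,33,0,0,0,0],[6.5,20,0,0,0,0.003],[0,0,0,0,0,0]]' >/dev/null
python3 -m inch '[[0,0,20,0,0,0],[0,0,20,0,0,0],[0,0,20,0,0,0],[0,0,10,0,0,0],[0,0,0,0,0,0],[0,0,0,0,0,0],[0,0,0,0,0,0],[0,0,0,0,0,0],[0,0,0,0,0,0],[0,0,0,0,0,0]]' >/dev/null
python3 -c "
from h import *;go([587.2,-151.9,54.4])"
```

```text
t 14.9 p [ 587.4 -151.9   89.7] F [-0.1 -0.4 -1.6] w 23.5 g 68.9
shift [-0.21  0.   35.33] turn [ 0.0002  0.0002 -0.0002]
```

```bash
python3 -m inch '[[-0.2,0,6,0,0,0],[0,0,6,0,0,0],[0,0,6,0,0,0],[0,0,3,0,0,0],[0,0,3,0,0,0],[0,0,3,0,0,0],[0,0,0,0,0,0],[0,0,0,0,0,0],[0,0,0,0,0,0]]' | tr '\n' ' '; echo
python3 -c "
from h import *;go([587.2,-151.9,54.4])"
```

```text
time: 15.65 position: [586.8, -151.8, 61.9] ee_rot: [-3.132, 0.247, 0.002] ft_force: [-0.6, 0.6, -2.1] width: 23.1 gripper_force: 68.9 
t 15.65 p [ 586.8 -151.8   61.9] F [-0.6  0.6 -2.1] w 23.1 g 68.9
shift [0.38 0.07 7.54] turn [ 0.0001  0.0015 -0.0001]
```

In the hole with no contact force; the last millimetres go slowly.

```bash
python3 -m inch '[[0.4,0,1.5,0,0,0],[0,0,1.5,0,0,0],[0,0,1.5,0,0,0],[0,0,1,0,0,0],[0,0,1,0,0,0],[0,0,0,0,0,0],[0,0,0,0,0,0],[0,0,0,0,0,0]]' | tr '\n' ' '; echo
python3 -c "
from h import *;go([587.2,-151.9,54.4])"
```

```text
time: 16.32 position: [587.1, -151.8, 55.3] ee_rot: [-3.132, 0.247, 0.003] ft_force: [0.0, -0.4, -1.3] width: 23.2 gripper_force: 68.9 
t 16.32 p [ 587.1 -151.8   55.3] F [ 0.  -0.4 -1.3] w 23.2 g 68.9
shift [0.16 0.06 0.91] turn [ 0.      0.0019 -0.0001]
```

```bash
python3 -m inch '[[0,0,0.5,0,0,0],[0,0,0.5,0,0,0],[0,0,0.2,0,0,0],[0,0,0,0,0,0],[0,0,0,0,0,0],[0,0,0,0,0,0]]' | tr '\n' ' '; echo
python3 -c "
from h import *;go([587.2,-151.9,54.4])"
```

```text
time: 16.82 position: [587.1, -151.9, 54.4] ee_rot: [-3.132, 0.247, 0.003] ft_force: [-0.1, -0.7, 1.9] width: 23.4 gripper_force: 69.5 
t 16.82 p [ 587.1 -151.9   54.4] F [-0.1 -0.7  1.9] w 23.4 g 69.5
shift [ 0.08  0.02 -0.05] turn [ 0.0001  0.0017 -0.0002]
```

Foot touches the floor (force changed from −1.3 to +1.9 N). I open, settle and rise straight up.

```bash
python3 -m inch '[[0,0,0,0,0,0],[0,0,0,0,0,0],[0,0,0,0,0,0],[0,0,0,0,0,0],[0,0,0,0,0,0],[0,0,0,0,0,0],[0,0,0,0,0,0],[0,0,0,0,0,0]]' 60 | tr '\n' ' '; echo
python3 -m inch '[[0,0,-10,0,0,0],[0,0,-20,0,0,0],[0,0,-30,0,0,0],[0,0,-30,0,0,0],[0,0,-30,0,0,0],[0,0,-20,0,0,0],[-35,0,0,0,0,0],[-35,0,0,0,0,0],[-30,0,0,0,0,0],[0,0,0,0,0,0]]' | tr '\n' ' '; echo
python3 - <<'E'
from h import *
i=eyes.snapshot('side')[:,:,::-1]
a=cv2.resize(i[120:220,310:375],(390,600),interpolation=cv2.INTER_CUBIC);b=cv2.resize(i[215:280,295:360],(400,400),interpolation=cv2.INTER_CUBIC)
b=cv2.copyMakeBorder(b,0,200,0,0,cv2.BORDER_CONSTANT)
cv2.imwrite('pics/end.png',cv2.convertScaleAbs(np.hstack([a,b]),alpha=1.6))
E
```

```text
time: 17.48 position: [587.0, -151.8, 54.1] ee_rot: [-3.132, 0.247, 0.003] ft_force: [-0.5, 0.7, 0.3] width: 59.7 gripper_force: 0.0 
time: 18.32 position: [482.5, -135.5, 194.5] ee_rot: [3.131, -0.247, -0.011] ft_force: [0.3, -0.6, -0.0] width: 60.5 gripper_force: 0.0
```

View pics/end.png

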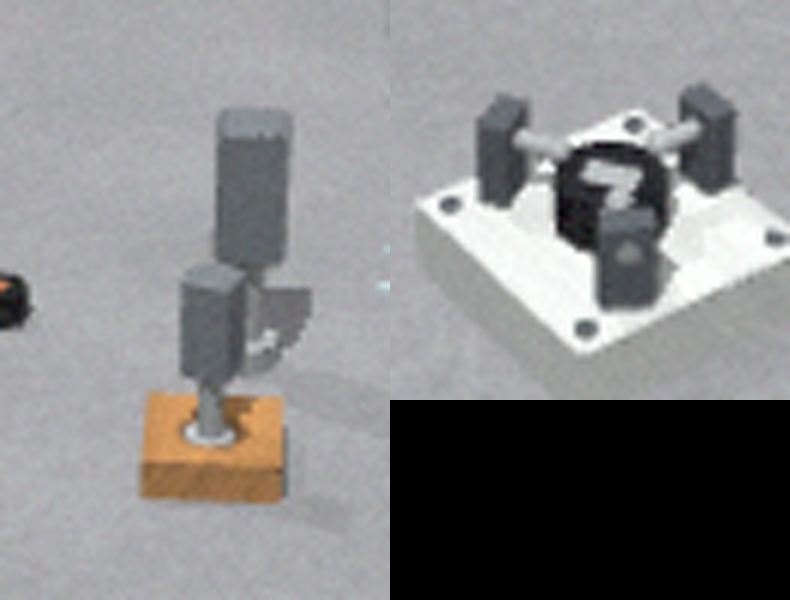

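The press stands upright in the rest's hole (210,430), the larger one is untouched (252,190), and the specimen (612,195) is still caught under the plungers. I let the arm come to rest and hand in.

```bash
python3 -m inch '[[0,0,0,0,0,0],[0,0,0,0,0,0],[0,0,0,0,0,0],[0,0,0,0,0,0]]' | head -1; python3 -c "
from plant import env;print(env.sign_off())"
```

```text
time: 18.7
the job is handed in; nothing more can be done
None
```

The job is handed in at 18.7 s: the specimen is pressed down and caught under all three plungers (bedded at about 20 N for just over a second, highest reading 19.8 N), and the hand press stands upright back in its rest.

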